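# Gauging the necks of glass tree toppers

## Robot

A 6-joint arm with a two-finger parallel gripper is mounted at the origin on the work surface. World frame = base frame: x ahead of the robot, y to its left, z up, the work surface at z = 0. Lengths are in mm, angles in rad, forces in N, time in s.
With the tool pointing down it reaches from about 275 to 750 mm from the base axis. Payload 10.2 kg.
Tool frame: the origin (TCP) lies midway between the tips of the shut fingers; the grasp point (between the pads) lies grip_depth behind it (grip_depth is the distance from the TCP to the grasp point, in mm); z points along the fingers, y is the line along which they close (so a half turn about z gives the same grasp; the last joint's range is limited). The gripper opens to 85 mm and grips with 20 to 120 N. Pads are 22 mm wide; open, the fingers measure 114 mm over their backs; the gripper's body (76 mm by 85 mm) begins 54 mm behind the grasp point. The pads swing forward as they close: fully open they stand 13 mm farther back than shut.
Start: joints at [-1.333, 0.313, 1.498, -0, 1.331, -0.223], TCP at [233.438, -470.253, 191.494] pointing down, gripper open.
Joint ranges: [-2.94, 2.94], [-0.97, 2.17], [0.19, 2.56], [-1.23, 4.37], [0.02, 3.11], [-2.88, 2.88]. Speed limits (rad/s): [2.39, 2.39, 3.01, 3.14, 3.14, 3.14].

## Interface

Orientations are given as a unit quaternion [w, x, y, z].
In Python, from rig import * gives the robot as it stands.
- The arm moves only by the tool servo_tool, never from a script. Its argument "commands" is a list of rows, each a list of 3 entries, a list of its own where there are three numbers: the gripper command: -1 is fully open, 1 is shut, values between are in proportion, then the shift along the tool's x, y, z in m, then the turn, a rotation vector about the tool's x, y, z in units of 6 degrees (1.0 is 6 degrees). In form: [[grip, [dx, dy, dz], [ax, ay, az]], ...]. A call has 1 to 10 rows; each row shifts and turns the commanded pose from where the row before left it, along the tool's axes as they then stand; what a row does not reach is not made up. A row lasts 1/12 s, in which the tool goes at most 41.7 mm and 7.16 degrees, less where a joint would pass 70% of its speed; a pose out of reach is approached as far as the arm can. A call is refused whole if a number of a shift passes 0.0417 or a number of a turn 1, either way. A call with a gripper value outside its range is refused whole. The fingers move at their own pace and stop on an object; "squeeze" is the grip in N (left out, the last holds). Time passes only in rows, so rows that do not move let the fingers close. It gives the time, the measured TCP pose, the force, the opening and the grip force at its end, in the units of the state.
- sense(): the state, without advancing time (a new reading comes with each control period).
- capture(name): name is "side" or "top"; returns a dict with "pixels" (400x640x3 uint8, red, green, blue), "z_map" (400x640 float32, mm along the optical axis (not along the pixel's ray), 0 where there is no reading), "fx", "fy", "cx", "cy" (pixels), "rvec" (rotation vector, rad) and "tvec" (3), from world to camera coordinates, as OpenCV has them. Camera axes: x right, y down, z forward; pixel columns grow to the right and rows downward; lengths in mm; the calibration is good to about 2 mm. A picture is of the moment at which its call begins.
- finish_job(): hands the job in; it is judged then, once.
The state is a dict: "time_s": time; "joints": joint angles; "dq": joint speeds; "tau": joint torques, N m; "eef_pos": TCP position; "ee_rot": TCP orientation; "force": force on the tool from outside, world axes, zero at the start; "wrist_torque": the same for the moment, N m; "grip_width": opening from 0.0 (shut) to 1.0 (fully open); "grip_force": force on a finger pad.
Only numpy, scipy, OpenCV 4.12 (cv2) and the standard library are available. Lean on these libraries where they do the work, as an engineer would, in place of code of your own. Each camera call takes 0.05 s, during which the arm holds its last target. There are 200 camera calls.

## Task

Check the necks of the three glass tree toppers in the big rack with the plug gauge, one after the other from the robot's left to its right: in a good neck it goes all the way in to its collar, in a bad one it stops part-way, and all three have to be tried, slowly and gently, as they are glass. Then stand the one topper that stops the gauge in either hole of the small rework rack without dropping it, spire down as it was, and leave the good ones standing in the big rack. Finish with the gauge back in its block and the other things on the bench left where they are.

Things in the scene. Friction and masses are not known exactly. Their poses are not given: they have to be found in the camera images.
- topper_a: one of three like red glass tree toppers standing spire down in the big rack: ball 64 mm, neck above it (outside 28 mm; straight from 33 to 66 mm above the origin), spire to 112 mm below the origin (22 mm thick tapering to 6 mm); about 0.09 kg. Fragile: press with a few newtons. Can rock a few degrees in the rack. Origin: ball's centre, z up to the neck. The letter tells nothing of the bore
- topper_b: one of three like red glass tree toppers standing spire down in the big rack: ball 64 mm, neck above it (outside 28 mm; straight from 33 to 66 mm above the origin), spire to 112 mm below the origin (22 mm thick tapering to 6 mm); about 0.09 kg. Fragile: press with a few newtons. Can rock a few degrees in the rack. Origin: ball's centre, z up to the neck. The letter tells nothing of the bore
- topper_c: one of three like red glass tree toppers standing spire down in the big rack: ball 64 mm, neck above it (outside 28 mm; straight from 33 to 66 mm above the origin), spire to 112 mm below the origin (22 mm thick tapering to 6 mm); about 0.09 kg. Fragile: press with a few newtons. Can rock a few degrees in the rack. Origin: ball's centre, z up to the neck. The letter tells nothing of the bore
- mouth_a (a point): centre of the mouth of topper_a's neck, level with the rim; z points out of the neck along its axis. Bore 20 mm in diameter, 33 mm deep; in one of the three toppers a hidden flat-topped step (neck_step) inside, 14 mm below the rim, narrows it to 12 mm
- mouth_b (a point): centre of the mouth of topper_b's neck, level with the rim; z points out of the neck along its axis. Bore 20 mm in diameter, 33 mm deep; in one of the three toppers a hidden flat-topped step (neck_step) inside, 14 mm below the rim, narrows it to 12 mm
- mouth_c (a point): centre of the mouth of topper_c's neck, level with the rim; z points out of the neck along its axis. Bore 20 mm in diameter, 33 mm deep; in one of the three toppers a hidden flat-topped step (neck_step) inside, 14 mm below the rim, narrows it to 12 mm
- gauge: plug gauge, upright in its block at the start, 104 mm long, 0.12 kg: white round plug 18 mm in diameter, 30 mm long, end chamfered 1.5 x 2 mm; collar 28 mm in diameter, 30 to 34 mm above the origin; round aluminium handle 21 mm in diameter, 34 to 104 mm above the origin. Origin at the plug's end, z along the axis to the handle (up)
- gauge_tip (a point): centre of the end face of the gauge's plug (same point as the gauge's origin)
- gauge_block: fixed wooden block 75 x 75 x 45 mm in which the gauge stands. Origin under its centre on the bench, z up
- block_hole (a point): centre of the mouth of the block's hole, 45 mm above the bench: 22 mm in diameter, 37 mm deep; the gauge stands in it with the collar on the block, its plug's end 30 mm below this point
- rack: big fixed plywood rack, 100 mm deep (its x), 294 mm long (its y), 115 mm high, holding the three toppers in a row along its y. Origin under its centre on the bench
- rack_hole0 (a point): centre of the left hole of the big rack as the robot sees it (+y is left), 46 mm in diameter, at the upper face of its board, 115 mm above the bench; holes 88 mm apart. A ball rests in it, centre 22 mm above this point; the spire hangs through a 22 mm square hole in the lower board, upper face 65 mm below this point
- rack_hole1 (a point): centre of the middle hole of the big rack as the robot sees it (+y is left), 46 mm in diameter, at the upper face of its board, 115 mm above the bench; holes 88 mm apart. A ball rests in it, centre 22 mm above this point; the spire hangs through a 22 mm square hole in the lower board, upper face 65 mm below this point
- rack_hole2 (a point): centre of the right hole of the big rack as the robot sees it (+y is left), 46 mm in diameter, at the upper face of its board, 115 mm above the bench; holes 88 mm apart. A ball rests in it, centre 22 mm above this point; the spire hangs through a 22 mm square hole in the lower board, upper face 65 mm below this point
- rework: small fixed plywood rework rack with two holes in a row along its y, empty at the start; 100 mm deep (its x), 206 mm long (its y), 115 mm high, otherwise built as the big rack. Origin under its centre on the bench
- rework_hole0 (a point): centre of one hole of the rework rack at the upper face of its board, 115 mm above the bench; 46 mm in diameter, with a 22 mm square hole for the spire in the lower board, whose upper face is 65 mm below this point. A ball rests in it with its centre 22 mm above this point
- rework_hole1 (a point): centre of one hole of the rework rack at the upper face of its board, 115 mm above the bench; 46 mm in diameter, with a 22 mm square hole for the spire in the lower board, whose upper face is 65 mm below this point. A ball rests in it with its centre 22 mm above this point
- paint_jar: closed glass paint jar with blue lid, 60 mm in diameter, 75 mm high; a bystander. Origin under its centre
- glitter_bowl: red plastic bowl, 130 mm in diameter, 50 mm high; a bystander. Origin under its centre
- beaker: white plastic cup, 64 mm in diameter, 75 mm high; a bystander. Origin under its centre
- brush: paint brush lying on the bench in the far left part of the work area, 180 mm long; a bystander

How it is judged:
By the outcome, as a careful person would: the job done as asked, in the order asked, and still so for the second after the job is handed in, with the robot touching nothing.
It also fails if it takes over 67 s, if anything falls off the work surface, if the arm or the gripper's body presses on something with over 40 N, if the wrist force passes 120 N, or if a joint passes its speed limit or range.

## Working session

There is one attempt and no reset: what is moved stays moved. The work goes in short steps, Python scripts to look and compute and a tool call to move; the robot and the scene stay as the last step left them, time stands still between calls to the robot, and variables do not carry over. Pictures are saved under pics/ and viewed, at most 10 in all, crops included, and the job is handed in when it is done.

Besides the shell and the picture viewer there is one more tool, called after "Call:" by a JSON object that holds its "fn" and its "kwargs". servo_tool: Moves the arm, as the interface text tells. Its arguments: {"type":"object","properties":{"commands":{"type":"array"},"squeeze":{"type":"number"}},"required":["commands"]}

```bash
ls; mkdir -p pics
python3 - <<'E'
from rig import *
import cv2,numpy as np
s=sense();print({k:np.round(v,3) if not isinstance(v,str) else v for k,v in s.items()})
for n in("side","top"):
    c=capture(n);cv2.imwrite(f"pics/{n}0.png",c["pixels"][...,::-1]);print(n,c["fx"],c["cx"],c["cy"],c["rvec"],c["tvec"])
    np.savez(f"{n}0.npz",**c)
E
```

```text
pics
{'time_s': np.float64(0.0), 'joints': array([-1.333,  0.313,  1.498, -0.   ,  1.331, -0.223]), 'dq': array([-0.   , -0.001,  0.001, -0.   , -0.   ,  0.002]), 'tau': array([-1.0000e-03, -4.1227e+01, -2.5974e+01, -0.0000e+00,  4.0000e-03,
       -0.0000e+00]), 'eef_pos': array([ 233.343, -469.931,  190.921]), 'ee_rot': array([-0.001,  0.974,  0.228, -0.   ]), 'force': array([-0.44 ,  1.21 , -0.707]), 'wrist_torque': array([-0.023,  0.002, -0.021]), 'grip_force': np.float64(0.0), 'grip_width': np.float64(0.999)}
side 505.90659373667137 322.29193475837957 198.7779898407501 [ 1.0128858  -2.50493805  0.99952637] [ 425.6091299   420.53329543 1381.46281257]
top 391.4357763143999 323.3430572507662 195.39683375959274 [ 2.16707843 -2.13105264  0.15217298] [  -4.27891472  621.883138   1214.82005612]
```

View pics/side0.png

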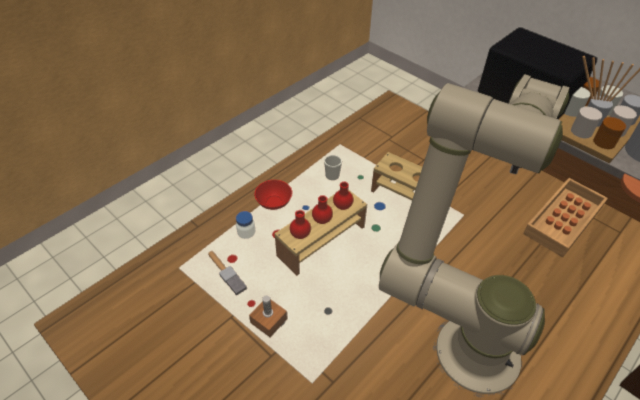

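View pics/top0.png

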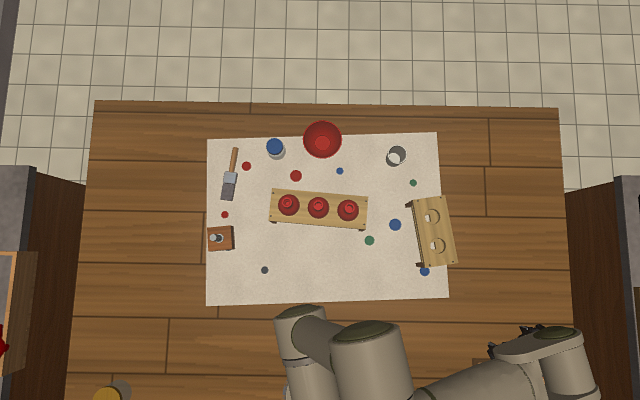

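The side view shows the gauge at about (267,303), the toppers at (300,225), (322,210) and (343,195), and the rework rack at (400,170). In the top view the gauge is at (216,238), the necks at (288,203), (318,206) and (349,209), and the rework holes at (432,216) and (437,246).

```bash
cat > h.py <<'E'
from rig import *
import cv2,numpy as np
def cloud(c):
    z=c["z_map"].astype(float);v,u=np.mgrid[:400,:640]
    p=np.stack([(u-c["cx"])/c["fx"]*z,(v-c["cy"])/c["fy"]*z,z],-1)
    R=cv2.Rodrigues(np.array(c["rvec"],float))[0]
    w=(p-np.array(c["tvec"]).ravel())@R
    w[z==0]=np.nan
    return w
def proj(c,P):
    K=np.array([[c["fx"],0,c["cx"]],[0,c["fy"],c["cy"]],[0,0,1.]])
    return cv2.projectPoints(np.array(P,float).reshape(-1,1,3),np.array(c["rvec"],float),np.array(c["tvec"],float),K,None)[0][:,0]
def box(m,w):
    q=w[m][:,:2].astype(np.float32);return cv2.minAreaRect(q)
E
python3 - <<'E'
from h import *
np.set_printoptions(precision=1,suppress=True)
for n in("top","side"):
    c=dict(np.load(n+"0.npz"));w=cloud(c);rgb=c["pixels"].astype(int);Z=w[...,2]
    red=(rgb[...,0]>90)&(rgb[...,1]<60)
    red=(rgb[...,0]>2*rgb[...,1]+10)
    H=lambda a,b:(Z>a)&(Z<b)
    work=(w[...,0]>200)&(w[...,0]<800)&(abs(w[...,1])<450)
    print(n,"table z",np.nanmedian(Z[work&H(-20,20)]))
    def comps(m,name,minpx=6):
        k,l,st,_=cv2.connectedComponentsWithStats(m.astype(np.uint8))
        for i in range(1,k):
            if st[i,4]>=minpx:
                q=w[l==i];b=cv2.minAreaRect(q[:,:2].astype(np.float32))
                print(name,st[i],"mean",q.mean(0),"zmed",np.median(q[:,2]),"rect",np.array(b[0]),np.array(b[1]),round(b[2],1))
    comps(work&H(105,122)&~red,"115")
    comps(work&H(196,212),"neck",3)
    comps(work&H(38,50)&(w[...,1]>200),"block")
    comps(work&H(65,82),"75")
E
```

```text
top table z 1.2532839109853664
115 [ 268  188  100   42 2128] mean [570.4  20.4 115.2] zmed 115.18882749717302 rect [572.6  20.9] [294.4 100.6] 85.9
115 [ 412  195   46   73 2018] mean [ 509.3 -328.9  114.7] zmed 114.84190840489077 rect [ 510.9 -329.8] [206.1 102.1] 9.5
115 [210 234   8   7  43] mean [480.3 331.9 117.1] zmed 118.09509396185469 rect [480.9 332. ] [18.4 19. ] 3.3
neck [282 198  10  10  43] mean [578.7 109.3 202.8] zmed 202.99311607957975 rect [578.1 108.8] [25.5 25.6] 89.3
neck [313 200  10  10  39] mean [573.8  21.9 202.9] zmed 202.3796514820875 rect [573.4  22. ] [25.4 25.9] 89.6
neck [345 203  10  10  42] mean [566.8 -67.2 202.5] zmed 202.4788991211983 rect [566.6 -67.4] [25.9 25.2] 0.2
neck [303 305   3   1   3] mean [300.2  53.3 204.8] zmed 206.17630462789413 rect [300.2  53.3] [0.3 5.9] 12.1
neck [307 304  14   4  15] mean [299.6  27.  204.9] zmed 204.31970039275208 rect [299.5  27.7] [35.8  2.4] 78.5
neck [294 307   3   1   3] mean [294.7  77.3 205.3] zmed 206.59795701855154 rect [294.7  77.4] [0.2 6. ] 11.5
neck [298 306   4   1   4] mean [297.2  65.4 203.3] zm
[... 2174 characters left out ...]
t [482.6 332.6] [78.9 77.4] 7.5
75 [324 155  18  14 108] mean [ 757.  -228.2   71.7] zmed 71.82298371224195 rect [ 756.2 -226.3] [60.5 67.9] 43.3
75 [373 174   7   7  22] mean [ 596.8 -272.3   72.1] zmed 71.66800796509507 rect [ 599.5 -276.3] [13.  28.7] 9.3
75 [236 211  17  15 189] mean [773.2 166.2  74.6] zmed 75.15799729062621 rect [774.1 164.8] [52.1 49.6] 83.9
75 [359 211   8   5  23] mean [ 520.  -114.9   73.3] zmed 72.28024352998554 rect [ 520.1 -114.1] [22.4 13. ] 39.1
75 [275 240  25  24  75] mean [578.5 165.4  74.4] zmed 74.97901443553917 rect [584.1 165.7] [103.1  12.1] 1.1
75 [264 307   8   6  26] mean [475.8 336.2  72.6] zmed 72.82716220425112 rect [474.8 335.4] [20.1 10.8] 63.5
```

```bash
python3 -c "
import rig;print([ (n,getattr(rig,n)) for n in dir(rig) if n[0]!='_'][:40])"
```

```text
[('PlanningError', <class 'rig.PlanningError'>), ('capture', <function make.<locals>.drawn_camera at 0x7f97cdfc40e0>), ('finish_job', <function connect.<locals>.done at 0x7f97cdf377e0>), ('grip_depth', 18.700000000000003), ('sense', <function make.<locals>.<lambda> at 0x7f97cdfc45e0>)]
```

Call:
{"fn": "servo_tool", "kwargs": {"commands": [[-1,[0,0,-0.005],[0,0,-1]],[-1,[0,0,-0.005],[0,0,-1]],[-1,[0,0,-0.005],[0,0,-1]],[-1,[0,0,-0.005],[0,0,-1]],[-1,[0,0,-0.005],[0,0,-1]],[-1,[0,0,-0.005],[0,0,-1]],[-1,[0,0,-0.005],[0,0,-1]],[-1,[0,0,-0.005],[0,0,-1]],[-1,[0,0,-0.005],[0,0,-1]],[-1,[0,0,-0.005],[0,0,-1]]], "squeeze": 50}}

```text
time_s: 0.93
eef_pos: [233.4, -470.1, 241.4]
ee_rot: [-0.0, 0.727, 0.686, 0.0]
force: [0.0, 1.3, 0.3]
grip_width: 1.0
grip_force: 0.0
```

Call:
{"fn": "servo_tool", "kwargs": {"commands": [[-1,[0.02,0.006,0],[0,0,-0.56]],[-1,[0.04,0.012,0],[0,0,0]],[-1,[0.04,0.012,0],[0,0,0]],[-1,[0.04,0.012,0],[0,0,0]],[-1,[0.04,0.012,0],[0,0,0]],[-1,[0.04,0.012,0],[0,0,0]],[-1,[0.04,0.012,0],[0,0,0]],[-1,[0.04,0.012,0],[0,0,0]],[-1,[0.04,0.012,0],[0,0,0]],[-1,[0.04,0.012,0],[0,0,0]]]}}

```text
time_s: 1.77
eef_pos: [349.8, -89.9, 241.5]
ee_rot: [0.0, 0.709, 0.705, 0.0]
force: [1.0, -0.8, 0.6]
grip_width: 1.0
grip_force: 0.0
```

Call:
{"fn": "servo_tool", "kwargs": {"commands": [[-1,[0.04,0.012,0],[0,0,0]],[-1,[0.04,0.012,0],[0,0,0]],[-1,[0.04,0.012,0],[0,0,0]],[-1,[0.04,0.012,0],[0,0,0]],[-1,[0.04,0.012,0],[0,0,0]],[-1,[0.04,0.012,0],[0,0,0]],[-1,[0.04,0.012,0],[0,0,0]],[-1,[0.03,0.012,0],[0,0,0]],[-1,[0.02,0.006,0],[0,0,0]],[-1,[0,0,0],[0,0,0]]]}}

```text
time_s: 2.6
eef_pos: [453.2, 240.1, 240.5]
ee_rot: [-0.001, 0.707, 0.707, -0.0]
force: [-0.1, -0.2, -0.1]
grip_width: 1.001
grip_force: 0.0
```

Call:
{"fn": "servo_tool", "kwargs": {"commands": [[-1,[0.035,0.01,0],[0,0,0]],[-1,[0.035,0.01,0],[0,0,0]],[-1,[0.0221,0.0076,0.02],[0,0,0]],[-0.2,[0,0,0.03],[0,0,0]],[-0.2,[0,0,0.03],[0,0,0]],[-0.2,[0,0,0.03],[0,0,0]],[-0.2,[0,0,0.025],[0,0,0]],[-0.2,[0,0,0.018],[0,0,0]],[-0.2,[0,0,0.011],[0,0,0]],[-0.2,[0,0,0],[0,0,0]]]}}

```text
time_s: 3.43
eef_pos: [480.0, 328.0, 75.4]
ee_rot: [-0.001, 0.709, 0.705, -0.002]
force: [-0.0, -0.0, -0.0]
grip_width: 0.597
grip_force: 0.0
```

Call:
{"fn": "servo_tool", "kwargs": {"commands": [[1,[0,0,0],[0,0,0]],[1,[0,0,0],[0,0,0]],[1,[0,0,0],[0,0,0]],[1,[0,0,0],[0,0,0]],[1,[0,0,0],[0,0,0]],[1,[0,0,0],[0,0,0]],[1,[0,0,0],[0,0,0]]]}}

```text
time_s: 4.02
eef_pos: [482.1, 329.6, 80.1]
ee_rot: [0.001, 0.709, 0.706, 0.002]
force: [-2.0, -0.3, 9.4]
grip_width: 0.004
grip_force: 4.8
```

Run:
```python
from h import *
s=sense();print(s["eef_pos"],s["ee_rot"],s["force"],s["grip_width"])
a=capture("side")["pixels"][240:340,200:340,::-1];b=capture("top")["pixels"][180:280,150:290,::-1]
cv2.imwrite("pics/g1.png",cv2.resize(np.hstack([a,b]),None,fx=2.8,fy=2.8,interpolation=3))
```

```text
[482.09068567 329.6273677   80.06612305] [6.52008197e-04 7.08512294e-01 7.05695457e-01 1.95603085e-03] [-2.02351906 -0.26370009  9.38708256] 0.003793171508605478
```

View pics/g1.png

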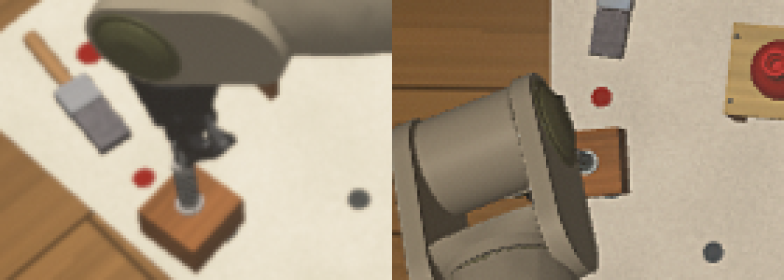

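The gauge still stands in its block (side crop, handle at (187,180)). The fingers show to its right at (215,145), so I need the geometry in numbers.

Run:
```python
from h import *
np.set_printoptions(precision=0,suppress=True,linewidth=150)
c=capture("side");w=cloud(c)
v0,v1,u0,u1=270,318,245,295
cv2.imwrite("pics/g2.png",cv2.resize(c["pixels"][v0:v1,u0:u1,::-1],None,fx=12,fy=12,interpolation=0))
for v in range(274,316,3):
    print(v,' '.join('%d,%d,%d'%tuple(w[v,u]) if w[v,u,2]>20 else '--' for u in range(256,290,3)))
```

```text
274 468,362,275 459,360,282 -- 452,347,276 445,344,280 445,335,271 444,327,263 -- -- -- -- --
277 470,362,261 461,360,268 457,354,265 452,349,266 450,341,260 444,336,260 446,326,248 -- -- -- -- --
280 497,344,201 462,360,254 457,355,254 452,349,253 449,343,250 447,336,244 444,328,239 441,321,235 -- -- -- --
283 497,346,189 488,343,196 468,348,222 464,342,220 455,339,226 446,337,233 444,330,228 -- -- -- -- --
286 -- 494,340,173 473,346,201 464,343,208 456,340,213 447,337,218 442,332,219 435,327,221 -- -- -- --
289 -- -- 485,338,167 466,342,190 472,329,170 462,326,177 442,333,206 430,333,219 426,326,216 421,321,215 -- --
292 -- -- 486,339,152 471,340,169 466,335,169 449,337,189 435,339,206 426,336,214 422,330,212 -- -- --
295 -- -- 485,340,139 476,337,146 455,344,177 447,340,182 435,340,194 421,341,211 -- -- -- --
298 -- -- 491,338,115 476,339,134 469,334,135 -- -- -- -- -- -- --
301 -- -- 486,342,112 479,338,115 476,330,109 502,300,45 -- -- -- -- -- --
304 -- 518,332,47 489,342,92 478,340,102 476,331,95 495,307,45 489,301,44 481,297,48 -- -- -- --
307 518,343,45 511,338,47 505,332,47 479,340,86 474,334,84 489,313,42 487,304,34 474,303,47 470,296,45 -- -- --
310 511,349,44 506,343,43 499,337,44 481,340,69 474,335,70 476,324,55 475,314,44 469,308,43 464,302,43 456,297,46 451,291,45 --
313 504,355,43 496,351,49 493,343,41 484,339,48 473,337,58 472,328,49 469,320,42 461,315,47 456,309,45 450,303,44 447,295,37 --
```

View pics/g2.png

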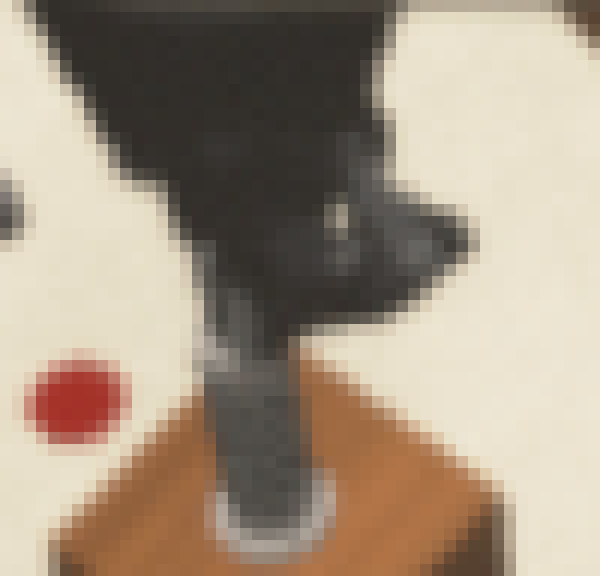

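The fingers shut on top of the handle, so their tips are near z 118 while the reading says 80. I'll back off and check the tip against the cameras.

Call:
{"fn": "servo_tool", "kwargs": {"commands": [[1,[0,0,-0.02],[0,0,0]],[1,[0,0,-0.03],[0,0,0]],[1,[0,0,-0.03],[0,0,0]],[1,[-0.02,0,-0.02],[0,0,0]],[1,[-0.04,0,0],[0,0,0]],[1,[-0.02,0,0],[0,0,0]],[1,[0,0,0],[0,0,0]],[1,[0,0,0],[0,0,0]]]}}

```text
time_s: 4.83
eef_pos: [481.2, 248.5, 178.6]
ee_rot: [0.0, 0.709, 0.705, 0.001]
force: [-0.2, -0.4, 0.9]
grip_width: -0.001
grip_force: 0.0
```

Run:
```python
from h import *
np.set_printoptions(precision=1,suppress=True,linewidth=150)
s=sense();print(s["eef_pos"],s["ee_rot"],s["force"],s["joints"],s["grip_width"])
p=s["eef_pos"]
for n in("side","top"):
    c=capture(n);w=cloud(c);cv2.imwrite(f"pics/{n}2.png",c["pixels"][...,::-1]);np.savez(n+"2.npz",**c)
    print(n,"tcp px",proj(c,p),"tcp+40",proj(c,p+[0,0,40]))
    near=(np.hypot(w[...,0]-p[0],w[...,1]-p[1])<70)&(w[...,2]>120)
    q=w[near]
    for z in range(120,330,10):
        m=q[(q[:,2]>=z)&(q[:,2]<z+10)]
        if len(m):print(z,len(m),m.min(0)[:2],m.max(0)[:2])
    k=w[(np.hypot(w[...,0]-481,w[...,1]-332)<15)&(w[...,2]>112)&(w[...,2]<123)]
    if n=="side" or len(k):print("gauge top",len(k),k.mean(0))
```

```text
[481.2 248.5 178.6] [0.  0.7 0.7 0. ] [-0.2 -0.4  0.9] [0.3 0.4 1.5 0.  1.3 0.3] -0.0012927566606586059
side tcp px [[288.1 266.8]] tcp+40 [[287.6 257.9]]
210 1 [477.1 254.6] [477.1 254.6]
220 12 [469. 244.] [496.6 260.2]
230 25 [467.  244.3] [495.9 260. ]
240 17 [466.4 252.3] [494.8 260.6]
250 11 [470.9 255. ] [486.1 259.7]
260 35 [451.9 234.7] [518.7 261.6]
270 60 [440.3 237.4] [521.2 262. ]
280 49 [435.5 247.9] [526.1 265.9]
290 51 [428.4 257.1] [538.6 266.2]
300 86 [419.5 236.3] [542.3 266.5]
310 86 [419.7 236.5] [542.5 268.7]
320 56 [430.9 239. ] [473.  267.8]
gauge top 47 [481.1 332.6 118.7]
top tcp px [[236.8 236.6]] tcp+40 [[233.6 236.1]]
300 8 [421.3 249.5] [435.9 262.4]
310 27 [421.3 247.2] [433.8 261.3]
320 13 [433.7 246.6] [441.  259.5]
```

Both cameras put the shut tips at about z 216 against a reading of 178.6. The tool is really about 38 mm higher than it reports, while x and y agree. I'll correct for that and go in again.

Call:
{"fn": "servo_tool", "kwargs": {"commands": [[0,[0.03,0,0],[0,0,0]],[0,[0.03,0,0],[0,0,0]],[0,[0.024,0,0],[0,0,0]],[0,[0,0,0.02],[0,0,0]],[0,[0,0,0.02],[0,0,0]],[0,[0,0,0],[0,0,0]],[0,[0,0,0],[0,0,0]]]}}

```text
time_s: 5.52
eef_pos: [480.6, 333.6, 137.2]
ee_rot: [-0.0, 0.708, 0.706, -0.001]
force: [0.4, 0.3, 0.3]
grip_width: 0.499
grip_force: 0.0
```

Call:
{"fn": "servo_tool", "kwargs": {"commands": [[0,[-0.0012,0.0004,0.015],[0,0,0]],[0,[0,0,0.02],[0,0,0]],[0,[0,0,0.02],[0,0,0]],[0,[0,0,0.018],[0,0,0]],[0,[0,0,0.014],[0,0,0]],[0,[0,0,0.008],[0,0,0]],[0,[0,0,0.004],[0,0,0]],[0,[0,0,0],[0,0,0]],[0,[0,0,0],[0,0,0]]]}}

```text
time_s: 6.27
eef_pos: [482.1, 332.1, 39.7]
ee_rot: [0.0, 0.709, 0.706, 0.001]
force: [0.3, -0.1, 0.0]
grip_width: 0.503
grip_force: 0.0
```

Call:
{"fn": "servo_tool", "kwargs": {"commands": [[1,[0,0,0],[0,0,0]],[1,[0,0,0],[0,0,0]],[1,[0,0,0],[0,0,0]],[1,[0,0,0],[0,0,0]],[1,[0,0,0],[0,0,0]],[1,[0,0,0],[0,0,0]],[1,[0,0,0],[0,0,0]]]}}

```text
time_s: 6.85
eef_pos: [482.0, 332.0, 39.5]
ee_rot: [0.0, 0.709, 0.706, 0.001]
force: [-1.3, -0.4, 5.6]
grip_width: 0.23
grip_force: 48.6
```

Call:
{"fn": "servo_tool", "kwargs": {"commands": [[1,[0,0,-0.01],[0,0,0]],[1,[0,0,-0.02],[0,0,0]],[1,[0,0,-0.03],[0,0,0]],[1,[0,0,-0.035],[0,0,0]],[1,[0,0,-0.035],[0,0,0]],[1,[-0.01,0.005,-0.035],[0,0,0]],[1,[-0.02,0.01,-0.03],[0,0,0]],[1,[-0.03,0.012,-0.015],[0,0,0]],[1,[-0.03,0.012,0],[0,0,0]],[1,[-0.03,0.012,0],[0,0,0]]]}}

```text
time_s: 7.68
eef_pos: [532.4, 210.4, 250.2]
ee_rot: [0.001, 0.708, 0.706, 0.001]
force: [0.4, 0.2, -1.1]
grip_width: 0.233
grip_force: 48.9
```

Call:
{"fn": "servo_tool", "kwargs": {"commands": [[1,[-0.03,0.012,0],[0,0,0]],[1,[-0.03,0.012,0],[0,0,0]],[1,[-0.02,0.012,0],[0,0,0]],[1,[-0.0134,0.006,0],[0,0,0]],[1,[-0.01,0.0037,0],[0,0,0]],[1,[0,0,0],[0,0,0]],[1,[0,0,0],[0,0,0]],[1,[0,0,0],[0,0,0]]]}}

```text
time_s: 8.35
eef_pos: [576.8, 109.2, 248.6]
ee_rot: [-0.0, 0.708, 0.706, 0.0]
force: [-0.5, 0.7, -0.8]
grip_width: 0.234
grip_force: 48.9
```

```bash
cat > m.py <<'E'
from h import *
import sys
from scipy.optimize import least_squares
np.set_printoptions(precision=1,suppress=True,linewidth=150)
def run(tag,nx,ny,off):   # off: gauge origin z minus reading
    s=sense();p=s["eef_pos"];print(p,s["ee_rot"],s["force"],s["grip_width"])
    for n in("side","top"):
        c=capture(n);w=cloud(c);np.savez(n+tag+".npz",**c)
        cv2.imwrite(f"pics/{n}{tag}.png",c["pixels"][...,::-1])
        r=np.hypot(w[...,0]-p[0],w[...,1]-p[1]);zo=p[2]+off
        for nm,a,b,R in(("plug",0,28,9),("collar",30,34,14),("handle",36,60,10.5)):
            q=w[(r<22)&(w[...,2]>zo+a)&(w[...,2]<zo+b)]
            if len(q)>6:
                f=least_squares(lambda t:np.hypot(q[:,0]-t[0],q[:,1]-t[1])-R,p[:2],loss="soft_l1")
                print(n,nm,len(q),"axis-tcp",f.x-p[:2])
        q=w[(np.hypot(w[...,0]-nx,w[...,1]-ny)<22)&(w[...,2]>175)&(w[...,2]<200)]
        if len(q)>6:
            f=least_squares(lambda t:np.hypot(q[:,0]-t[0],q[:,1]-t[1])-14,[nx,ny],loss="soft_l1");print(n,"neck",len(q),f.x,"rel tcp",f.x-p[:2])
        q=w[(r<20)&(w[...,2]>195)];print("low z",np.sort(q[:,2])[:6])
E
python3 -c "
from m import *
run('3',578.7,108.6,-24.5)"
```

```text
[576.8 109.2 248.6] [-0.   0.7  0.7  0. ] [-0.5  0.7 -0.8] 0.23412783359646952
side plug 31 axis-tcp [ 0.1 -0.2]
side collar 15 axis-tcp [ 0.5 -0.9]
side handle 45 axis-tcp [ 0.7 -0.1]
side neck 77 [580.6 108.7] rel tcp [ 3.8 -0.5]
low z [195.4 195.6 195.9 196.3 196.4 196.8]
low z [201.2 203.1 204.4 205.8 207.9 580.2]
```

Call:
{"fn": "servo_tool", "kwargs": {"commands": [[1,[-0.0002,0.002,0.006],[0,0,0]],[1,[0,0,0.006],[0,0,0]],[1,[0,0,0.004],[0,0,0]],[1,[0,0,0],[0,0,0]],[1,[0,0,0],[0,0,0]]]}}

```text
time_s: 8.87
eef_pos: [579.1, 107.8, 232.1]
ee_rot: [-0.0, 0.709, 0.706, -0.0]
force: [1.0, -0.3, -1.4]
grip_width: 0.234
grip_force: 48.9
```

Call:
{"fn": "servo_tool", "kwargs": {"commands": [[1,[0.001,0,0],[0,0,0]],[1,[0,0,0.002],[0,0,0]],[1,[0,0,0.002],[0,0,0]],[1,[0,0,0.002],[0,0,0]],[1,[0,0,0.002],[0,0,0]],[1,[0,0,0.0015],[0,0,0]],[1,[0,0,0],[0,0,0]]]}}

```text
time_s: 9.45
eef_pos: [579.2, 108.7, 222.6]
ee_rot: [-0.0, 0.709, 0.706, -0.0]
force: [-1.1, 0.2, -2.0]
grip_width: 0.232
grip_force: 48.9
```

Call:
{"fn": "servo_tool", "kwargs": {"commands": [[1,[0,0,0.002],[0,0,0]],[1,[0,0,0.002],[0,0,0]],[1,[0,0,0.002],[0,0,0]],[1,[0,0,0.0015],[0,0,0]],[1,[0,0,0.0015],[0,0,0]],[1,[0,0,0.0015],[0,0,0]],[1,[0,0,0],[0,0,0]],[1,[0,0,0],[0,0,0]]]}}

```text
time_s: 10.12
eef_pos: [579.6, 108.7, 213.2]
ee_rot: [0.001, 0.709, 0.706, 0.0]
force: [0.2, -0.2, 4.4]
grip_width: 0.226
grip_force: 49.4
```

Call:
{"fn": "servo_tool", "kwargs": {"commands": [[1,[0,0,0.0008],[0,0,0]],[1,[0,0,0],[0,0,0]],[1,[0,0,0],[0,0,0]]]}}

```text
time_s: 10.37
eef_pos: [579.8, 108.8, 213.1]
ee_rot: [0.001, 0.709, 0.706, 0.001]
force: [-1.1, -0.7, 8.5]
grip_width: 0.233
grip_force: 49.9
```

Call:
{"fn": "servo_tool", "kwargs": {"commands": [[1,[0,0,-0.002],[0,0,0]],[1,[0,0,-0.004],[0,0,0]],[1,[0,0,-0.007],[0,0,0]],[1,[0,0,-0.01],[0,0,0]],[1,[0,0,-0.01],[0,0,0]],[1,[0,0,-0.005],[0,0,0]],[1,[-0.015,-0.001,0],[0,0,0]],[1,[-0.025,-0.0015,0],[0,0,0]],[1,[-0.025,-0.0015,0],[0,0,0]],[1,[-0.015,-0.0015,0],[0,0,0]]]}}

```text
time_s: 11.2
eef_pos: [573.4, 26.9, 250.2]
ee_rot: [0.0, 0.709, 0.705, -0.0]
force: [0.1, -0.3, -0.9]
grip_width: 0.235
grip_force: 48.9
```

Call:
{"fn": "servo_tool", "kwargs": {"commands": [[1,[-0.0079,-0.0008,0],[0,0,0]],[1,[0,0,0],[0,0,0]],[1,[0,0,0],[0,0,0]],[1,[0,0,0],[0,0,0]]]}}

```text
time_s: 11.53
eef_pos: [572.7, 21.9, 249.8]
ee_rot: [-0.0, 0.708, 0.706, 0.0]
force: [-0.7, 0.4, -0.9]
grip_width: 0.233
grip_force: 48.9
```

```bash
python3 -c "
from m import *
run('4',573.6,20.7,-24.5)
c=dict(np.load('side4.npz'));d=dict(np.load('top4.npz'))
for n,e in(('side',c),('top',d)):
    w=cloud(e)
    for x,y in((578.7,108.6),(566.7,-67.3)):
        q=w[(np.hypot(w[...,0]-x,w[...,1]-y)<22)&(w[...,2]>197)&(w[...,2]<212)];print(n,len(q),q.mean(0) if len(q) else 0)
"
```

```text
[572.7  21.9 249.8] [-0.   0.7  0.7  0. ] [-0.7  0.4 -0.9] 0.23282398262650006
side plug 30 axis-tcp [0.7 0.2]
side collar 13 axis-tcp [ 3.8 -0.4]
side handle 50 axis-tcp [0.7 0.2]
side neck 69 [573.4  18.4] rel tcp [ 0.7 -3.4]
low z [195.7 196.1 196.3 196.3 196.4 196.4]
low z [580.7 581.4 581.5 581.7 581.8 581.8]
side 53 [578.5 109.  202.8]
side 47 [566.6 -67.7 201.5]
top 2 [574.8  96.  204.3]
top 39 [566.2 -67.5 203.1]
```

Call:
{"fn": "servo_tool", "kwargs": {"commands": [[1,[-0.0014,0.0004,0.006],[0,0,0]],[1,[0,0,0.006],[0,0,0]],[1,[0,0,0.005],[0,0,0]],[1,[0,0,0],[0,0,0]],[1,[0,0,0],[0,0,0]]]}}

```text
time_s: 12.05
eef_pos: [572.8, 19.6, 232.2]
ee_rot: [-0.0, 0.709, 0.706, -0.0]
force: [0.7, 0.2, -1.7]
grip_width: 0.234
grip_force: 48.9
```

Call:
{"fn": "servo_tool", "kwargs": {"commands": [[1,[0.0007,0.0004,0],[0,0,0]],[1,[0,0,0.002],[0,0,0]],[1,[0,0,0.002],[0,0,0]],[1,[0,0,0.002],[0,0,0]],[1,[0,0,0.0015],[0,0,0]],[1,[0,0,0.0015],[0,0,0]],[1,[0,0,0],[0,0,0]]]}}

```text
time_s: 12.63
eef_pos: [573.3, 20.2, 223.3]
ee_rot: [-0.0, 0.709, 0.706, -0.0]
force: [0.5, 0.9, -1.7]
grip_width: 0.236
grip_force: 48.9
```

Call:
{"fn": "servo_tool", "kwargs": {"commands": [[1,[0,0,0.002],[0,0,0]],[1,[0,0,0.002],[0,0,0]],[1,[0,0,0.002],[0,0,0]],[1,[0,0,0.0015],[0,0,0]],[1,[0,0,0.0015],[0,0,0]],[1,[0,0,0.0015],[0,0,0]],[1,[0,0,0.001],[0,0,0]],[1,[0,0,0],[0,0,0]]]}}

```text
time_s: 13.3
eef_pos: [573.3, 20.2, 211.9]
ee_rot: [-0.0, 0.709, 0.706, -0.0]
force: [0.2, -0.3, -1.6]
grip_width: 0.232
grip_force: 48.9
```

Call:
{"fn": "servo_tool", "kwargs": {"commands": [[1,[0,0,0.002],[0,0,0]],[1,[0,0,0.002],[0,0,0]],[1,[0,0,0.002],[0,0,0]],[1,[0,0,0.002],[0,0,0]],[1,[0,0,0.002],[0,0,0]],[1,[0,0,0.0015],[0,0,0]],[1,[0,0,0.001],[0,0,0]],[1,[0,0,0.001],[0,0,0]],[1,[0,0,0],[0,0,0]]]}}

```text
time_s: 14.05
eef_pos: [573.4, 20.2, 198.5]
ee_rot: [-0.0, 0.709, 0.706, -0.0]
force: [0.1, 0.3, -0.0]
grip_width: 0.234
grip_force: 48.9
```

Call:
{"fn": "servo_tool", "kwargs": {"commands": [[1,[0,0,0.001],[0,0,0]],[1,[0,0,0.001],[0,0,0]],[1,[0,0,0],[0,0,0]],[1,[0,0,0],[0,0,0]]]}}

```text
time_s: 14.38
eef_pos: [573.7, 20.2, 197.3]
ee_rot: [0.0, 0.709, 0.706, 0.0]
force: [1.7, -0.0, 3.5]
grip_width: 0.234
grip_force: 49.4
```

Call:
{"fn": "servo_tool", "kwargs": {"commands": [[1,[0,0,-0.002],[0,0,0]],[1,[0,0,-0.004],[0,0,0]],[1,[0,0,-0.007],[0,0,0]],[1,[0,0,-0.01],[0,0,0]],[1,[0,0,-0.01],[0,0,0]],[1,[0,0,-0.01],[0,0,0]],[1,[0,0,-0.01],[0,0,0]],[1,[-0.015,-0.001,0],[0,0,0]],[1,[-0.025,-0.002,0],[0,0,0]],[1,[-0.025,-0.002,0],[0,0,0]]]}}

```text
time_s: 15.22
eef_pos: [568.2, -45.1, 250.7]
ee_rot: [0.0, 0.708, 0.706, 0.0]
force: [-0.1, -0.8, 0.1]
grip_width: 0.235
grip_force: 49.1
```

Call:
{"fn": "servo_tool", "kwargs": {"commands": [[1,[-0.015,-0.001,0],[0,0,0]],[1,[-0.0078,-0.0006,0],[0,0,0]],[1,[0,0,0],[0,0,0]],[1,[0,0,0],[0,0,0]],[1,[0,0,0],[0,0,0]]]}}

```text
time_s: 15.63
eef_pos: [566.6, -66.6, 249.9]
ee_rot: [-0.0, 0.708, 0.706, 0.0]
force: [0.4, -0.2, -1.2]
grip_width: 0.23
grip_force: 49.1
```

```bash
python3 -c "
from m import *
run('5',566.6,-67.5,-24.5)
c=dict(np.load('side5.npz'));d=dict(np.load('top5.npz'))
for n,e in(('side',c),('top',d)):
    w=cloud(e)
    for x,y in((578.7,108.6),(573.4,20.5)):
        q=w[(np.hypot(w[...,0]-x,w[...,1]-y)<22)&(w[...,2]>197)&(w[...,2]<212)];print(n,len(q),q.mean(0) if len(q) else 0)
"
```

```text
[566.6 -66.6 249.9] [-0.   0.7  0.7  0. ] [ 0.4 -0.2 -1.2] 0.23008067602419807
side plug 34 axis-tcp [1.2 0.4]
side collar 11 axis-tcp [ 1.4 -1.7]
side handle 41 axis-tcp [ 0.3 -0.1]
side neck 64 [567.4 -68.2] rel tcp [ 0.8 -1.6]
low z [195.3 196.4 196.4 196.5 196.5 196.8]
low z [199.6 203.6 205.5 206.1 581.2 581.4]
side 49 [579.5 108.4 202. ]
side 51 [573.7  20.7 201.6]
top 42 [578.4 108.6 203.7]
top 31 [575.6  24.  203.1]
```

Call:
{"fn": "servo_tool", "kwargs": {"commands": [[1,[0,0.0002,0.006],[0,0,0]],[1,[0,0,0.006],[0,0,0]],[1,[0,0,0.005],[0,0,0]],[1,[0,0,0],[0,0,0]],[1,[0,0,0],[0,0,0]]]}}

```text
time_s: 16.15
eef_pos: [566.5, -67.5, 232.2]
ee_rot: [-0.0, 0.709, 0.706, -0.0]
force: [-0.9, -0.1, -1.5]
grip_width: 0.234
grip_force: 49.1
```

Call:
{"fn": "servo_tool", "kwargs": {"commands": [[1,[0,0.0003,0],[0,0,0]],[1,[0,0,0.002],[0,0,0]],[1,[0,0,0.002],[0,0,0]],[1,[0,0,0.002],[0,0,0]],[1,[0,0,0.0015],[0,0,0]],[1,[0,0,0.0015],[0,0,0]],[1,[0,0,0],[0,0,0]]]}}

```text
time_s: 16.73
eef_pos: [566.8, -67.5, 223.3]
ee_rot: [-0.0, 0.709, 0.706, -0.0]
force: [0.4, -0.0, -1.3]
grip_width: 0.231
grip_force: 49.1
```

Call:
{"fn": "servo_tool", "kwargs": {"commands": [[1,[0,0,0.002],[0,0,0]],[1,[0,0,0.002],[0,0,0]],[1,[0,0,0.002],[0,0,0]],[1,[0,0,0.0015],[0,0,0]],[1,[0,0,0.0015],[0,0,0]],[1,[0,0,0.0015],[0,0,0]],[1,[0,0,0.001],[0,0,0]],[1,[0,0,0],[0,0,0]]]}}

```text
time_s: 17.4
eef_pos: [566.9, -67.5, 212.0]
ee_rot: [-0.0, 0.709, 0.706, -0.0]
force: [0.3, -0.6, -1.6]
grip_width: 0.234
grip_force: 49.1
```

Call:
{"fn": "servo_tool", "kwargs": {"commands": [[1,[0,0,0.002],[0,0,0]],[1,[0,0,0.002],[0,0,0]],[1,[0,0,0.002],[0,0,0]],[1,[0,0,0.002],[0,0,0]],[1,[0,0,0.002],[0,0,0]],[1,[0,0,0.0015],[0,0,0]],[1,[0,0,0.001],[0,0,0]],[1,[0,0,0.001],[0,0,0]],[1,[0,0,0],[0,0,0]]]}}

```text
time_s: 18.15
eef_pos: [566.9, -67.6, 198.5]
ee_rot: [-0.0, 0.709, 0.706, -0.0]
force: [0.5, -0.1, -1.0]
grip_width: 0.238
grip_force: 49.1
```

Call:
{"fn": "servo_tool", "kwargs": {"commands": [[1,[0,0,0.001],[0,0,0]],[1,[0,0,0.001],[0,0,0]],[1,[0,0,0],[0,0,0]],[1,[0,0,0],[0,0,0]]]}}

```text
time_s: 18.48
eef_pos: [567.2, -67.6, 197.3]
ee_rot: [0.001, 0.709, 0.706, 0.0]
force: [0.3, -0.1, 3.3]
grip_width: 0.227
grip_force: 49.4
```

Call:
{"fn": "servo_tool", "kwargs": {"commands": [[1,[0,0,-0.002],[0,0,0]],[1,[0,0,-0.004],[0,0,0]],[1,[0,0,-0.007],[0,0,0]],[1,[0,0,-0.01],[0,0,0]],[1,[0,0,-0.012],[0,0,0]],[1,[0,0,-0.012],[0,0,0]],[1,[0,0,-0.012],[0,0,0]],[1,[0.01,-0.005,-0.005],[0,0,0]],[1,[0.025,-0.01,0],[0,0,0]],[1,[0.035,-0.01,0],[0,0,0]]]}}

```text
time_s: 19.32
eef_pos: [541.7, 2.3, 260.9]
ee_rot: [0.0, 0.71, 0.705, -0.0]
force: [1.4, 0.9, -1.4]
grip_width: 0.232
grip_force: 49.1
```

Call:
{"fn": "servo_tool", "kwargs": {"commands": [[1,[0.035,-0.01,0],[0,0,0]],[1,[0.035,-0.01,0],[0,0,0]],[1,[0.035,-0.01,0],[0,0,0]],[1,[0.035,-0.01,0],[0,0,0]],[1,[0.035,-0.01,0],[0,0,0]],[1,[0.035,-0.005,0],[0,0,0]],[1,[0.035,-0.005,0],[0,0,0]],[1,[0.035,0,0],[0,0,0]],[1,[0.03,0,0],[0,0,0]],[1,[0.01,0,0.01],[0,0,0]]]}}

```text
time_s: 20.15
eef_pos: [482.6, 326.9, 252.2]
ee_rot: [0.0, 0.707, 0.707, 0.002]
force: [0.7, 0.1, -0.9]
grip_width: 0.232
grip_force: 49.1
```

Call:
{"fn": "servo_tool", "kwargs": {"commands": [[1,[0,0,0.03],[0,0,0]],[1,[0,0,0.03],[0,0,0]],[1,[0,0,0.03],[0,0,0]],[1,[0,0,0.02],[0,0,0]],[1,[0,0,0.01],[0,0,0]],[1,[0,0,0],[0,0,0]],[1,[0,0,0],[0,0,0]],[1,[0,0,0],[0,0,0]]]}}

```text
time_s: 20.82
eef_pos: [484.3, 323.0, 132.4]
ee_rot: [0.001, 0.709, 0.706, 0.001]
force: [1.8, -0.6, -1.7]
grip_width: 0.232
grip_force: 49.1
```

Call:
{"fn": "servo_tool", "kwargs": {"commands": [[1,[0.0092,-0.0026,0.01],[0,0,0]],[1,[0,0,0.02],[0,0,0]],[1,[0,0,0.015],[0,0,0]],[1,[0,0,0.008],[0,0,0]],[1,[0,0,0],[0,0,0]],[1,[0,0,0],[0,0,0]],[1,[0,0,0],[0,0,0]]]}}

```text
time_s: 21.4
eef_pos: [481.6, 332.4, 78.8]
ee_rot: [0.0, 0.709, 0.706, 0.001]
force: [-0.1, -0.4, -1.5]
grip_width: 0.234
grip_force: 49.1
```

Call:
{"fn": "servo_tool", "kwargs": {"commands": [[1,[0,0,0.004],[0,0,0]],[1,[0,0,0.004],[0,0,0]],[1,[0,0,0.004],[0,0,0]],[1,[0,0,0.004],[0,0,0]],[1,[0,0,0],[0,0,0]],[1,[0,0,0],[0,0,0]]]}}

```text
time_s: 21.9
eef_pos: [480.9, 331.9, 61.4]
ee_rot: [-0.0, 0.709, 0.706, -0.0]
force: [0.5, -1.0, 0.7]
grip_width: 0.236
grip_force: 49.1
```

Tip 8 mm inside the hole, no resistance; now down to the seat (reading about 39.5).

Call:
{"fn": "servo_tool", "kwargs": {"commands": [[1,[0.0003,0.0005,0.004],[0,0,0]],[1,[0,0,0.004],[0,0,0]],[1,[0,0,0.004],[0,0,0]],[1,[0,0,0.004],[0,0,0]],[1,[0,0,0.003],[0,0,0]],[1,[0,0,0.002],[0,0,0]],[1,[0,0,0.001],[0,0,0]],[1,[0,0,0],[0,0,0]],[1,[0,0,0],[0,0,0]]]}}

```text
time_s: 22.65
eef_pos: [481.6, 332.3, 39.8]
ee_rot: [0.0, 0.709, 0.706, 0.0]
force: [-0.2, 1.7, -0.7]
grip_width: 0.232
grip_force: 49.2
```

Call:
{"fn": "servo_tool", "kwargs": {"commands": [[0,[0,0,0],[0,0,0]],[0,[0,0,0],[0,0,0]],[0,[0,0,0],[0,0,0]],[0,[0,0,0],[0,0,0]],[0,[0,0,-0.01],[0,0,0]],[0,[0,0,-0.02],[0,0,0]],[0,[0,0,-0.035],[0,0,0]],[0,[0,0,-0.04],[0,0,0]],[0,[0,0,-0.04],[0,0,0]],[0,[-0.01,0.005,-0.035],[0,0,0]]]}}

```text
time_s: 23.48
eef_pos: [485.8, 323.3, 223.5]
ee_rot: [0.0, 0.708, 0.706, 0.001]
force: [0.5, -0.2, 0.6]
grip_width: 0.497
grip_force: 0.0
```

Call:
{"fn": "servo_tool", "kwargs": {"commands": [[0,[-0.03,0.012,0],[0,0,0]],[0,[-0.035,0.015,0],[0,0,0]],[0,[-0.035,0.015,0],[0,0,0]],[0,[-0.035,0.015,0],[0,0,0]],[0,[-0.035,0.015,0],[0,0,0]],[0,[-0.025,0.012,0],[0,0,0]],[0,[-0.0186,0.0087,0],[0,0,0]],[0,[0,0,0],[0,0,0]],[0,[0,0,0],[0,0,0]],[0,[0,0,0],[0,0,0]]]}}

```text
time_s: 24.32
eef_pos: [578.0, 109.0, 220.2]
ee_rot: [0.0, 0.708, 0.706, 0.0]
force: [-0.3, 0.5, -0.0]
grip_width: 0.498
grip_force: 0.0
```

Run:
```python
from h import *
np.set_printoptions(precision=1,suppress=True)
s=sense();print(s["eef_pos"],s["force"])
for n in("side","top"):
    c=capture(n);w=cloud(c)
    q=w[(np.hypot(w[...,0]-481,w[...,1]-332)<16)&(w[...,2]>113)&(w[...,2]<124)]
    print(n,"gauge top",len(q),q.mean(0) if len(q) else 0)
```

```text
[578.  109.  220.2] [-0.3  0.5 -0. ]
side gauge top 48 [481.1 332.9 118.8]
top gauge top 39 [481.1 332.6 119.2]
```

Gauge seated (top at z 119, as at the start). Now the stopped topper, the left one.

Call:
{"fn": "servo_tool", "kwargs": {"commands": [[0,[0,0.0012,0.02],[0,0,0]],[0,[0,0,0.025],[0,0,0]],[0,[0,0,0.02],[0,0,0]],[0,[0,0,0.012],[0,0,0]],[0,[0,0,0.006],[0,0,0]],[0,[0,0,0.0035],[0,0,0]],[0,[0,0,0],[0,0,0]],[0,[0,0,0],[0,0,0]]], "squeeze": 20}}

```text
time_s: 25.08
eef_pos: [579.8, 108.6, 134.1]
ee_rot: [0.0, 0.708, 0.706, 0.0]
force: [1.1, 0.1, 0.2]
grip_width: 0.497
grip_force: 0.0
```

Call:
{"fn": "servo_tool", "kwargs": {"commands": [[0.25,[0,0,0],[0,0,0]],[0.25,[0,0,0],[0,0,0]],[0.3,[0,0,0],[0,0,0]],[0.36,[0,0,0],[0,0,0]],[0.42,[0,0,0],[0,0,0]],[0.6,[0,0,0],[0,0,0]],[1,[0,0,0],[0,0,0]],[1,[0,0,0],[0,0,0]],[1,[0,0,0],[0,0,0]]]}}

```text
time_s: 25.83
eef_pos: [579.6, 108.3, 133.5]
ee_rot: [0.0, 0.709, 0.706, 0.0]
force: [-1.3, -0.3, 4.8]
grip_width: 0.315
grip_force: 19.8
```

Call:
{"fn": "servo_tool", "kwargs": {"commands": [[1,[0,0,-0.003],[0,0,0]],[1,[0,0,-0.004],[0,0,0]],[1,[0,0,-0.008],[0,0,0]],[1,[0,0,-0.012],[0,0,0]],[1,[0,0,-0.02],[0,0,0]],[1,[0,0,-0.025],[0,0,0]],[1,[0,0,-0.03],[0,0,0]],[1,[0,0,-0.03],[0,0,0]],[1,[0,0,-0.03],[0,0,0]],[1,[0,0,-0.02],[0,0,0]]]}}

```text
time_s: 26.67
eef_pos: [579.6, 108.3, 318.9]
ee_rot: [0.001, 0.709, 0.706, 0.001]
force: [0.3, 0.7, -1.0]
grip_width: 0.315
grip_force: 19.9
```

Call:
{"fn": "servo_tool", "kwargs": {"commands": [[1,[0,0,-0.016],[0,0,0]],[1,[0,0,0],[0,0,0]],[1,[0,0,0],[0,0,0]]]}}

```text
time_s: 26.92
eef_pos: [579.5, 108.3, 331.3]
ee_rot: [0.0, 0.709, 0.706, 0.0]
force: [0.8, 0.4, -0.9]
grip_width: 0.312
grip_force: 19.9
```

Run:
```python
from h import *
from scipy.optimize import least_squares
np.set_printoptions(precision=1,suppress=True)
s=sense();p=s["eef_pos"];print(p,s["force"],s["grip_width"])
c=capture("side");w=cloud(c);cv2.imwrite("pics/lift.png",c["pixels"][130:330,180:440,::-1].repeat(3,0).repeat(3,1)); rgb=c["pixels"].astype(int)
red=(rgb[...,0]>2*rgb[...,1]+10)&(np.hypot(w[...,0]-p[0],w[...,1]-p[1])<60)&(w[...,2]>205)
q=w[red];print(len(q),q[:,2].min(),q[:,2].max())
b=q[(q[:,2]>310)]
f=least_squares(lambda t:np.linalg.norm(b-t,axis=1)-32,[p[0],p[1],p[2]+4],loss="soft_l1");print("ball",f.x,"rel",f.x-p)
for a in range(215,300,12):
    m=q[(q[:,2]>a)&(q[:,2]<a+12)]
    if len(m):print(a,len(m),m.mean(0)-p)
```

```text
[579.5 108.3 331.3] [ 0.8  0.4 -0.9] 0.31223567147854747
437 254.99330888717373 404.20882307606576
ball [581.7 106.4 339. ] rel [ 2.2 -1.9  7.7]
251 3 [ -0.5   1.4 -75.1]
263 2 [ -3.4   3.9 -60.9]
275 5 [ -3.4   5.1 -49.2]
287 6 [ -3.4   3.5 -41.3]
```

View pics/lift.png

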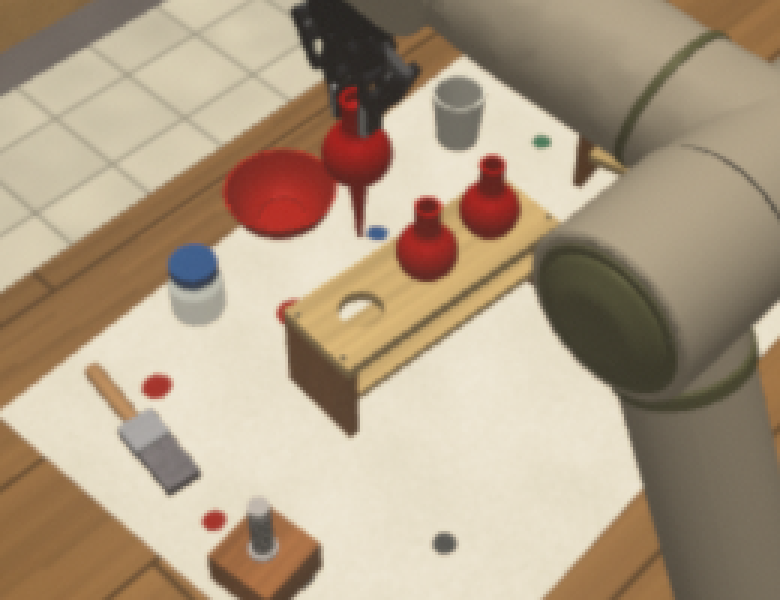

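The topper hangs straight in the gripper (about (355,150)). The other two still stand at (427,240) and (490,200), and the gauge stands at (262,525). Next, carry it to the near rework hole at about (467.5, -337).

Call:
{"fn": "servo_tool", "kwargs": {"commands": [[1,[-0.01,-0.005,-0.005],[0,0,0]],[1,[-0.02,-0.01,0],[0,0,0]],[1,[-0.03,-0.01,0],[0,0,0]],[1,[-0.03,-0.01,0],[0,0,0]],[1,[-0.03,-0.01,0],[0,0,0]],[1,[-0.03,-0.01,0],[0,0,0]],[1,[-0.03,-0.01,0],[0,0,0]],[1,[-0.03,-0.01,0],[0,0,0]],[1,[-0.03,-0.01,0],[0,0,0]],[1,[-0.03,-0.01,0],[0,0,0]]]}}

```text
time_s: 27.8
eef_pos: [481.8, -162.9, 335.6]
ee_rot: [-0.001, 0.709, 0.706, -0.0]
force: [1.1, -0.4, -1.4]
grip_width: 0.315
grip_force: 19.9
```

Call:
{"fn": "servo_tool", "kwargs": {"commands": [[1,[-0.03,-0.005,0],[0,0,0]],[1,[-0.03,-0.005,0],[0,0,0]],[1,[-0.03,-0.005,0],[0,0,0]],[1,[-0.03,-0.002,0],[0,0,0]],[1,[-0.025,0,0],[0,0,0]],[1,[-0.02,0,0],[0,0,0]],[1,[-0.01,0,0],[0,0,0]],[1,[0,0,0],[0,0,0]],[1,[0,0,0],[0,0,0]],[1,[0,0,0],[0,0,0]]]}}

```text
time_s: 28.63
eef_pos: [465.7, -335.1, 336.4]
ee_rot: [-0.0, 0.708, 0.706, 0.0]
force: [-0.2, 0.1, -1.3]
grip_width: 0.316
grip_force: 20.0
```

Run:
```python
from h import *
np.set_printoptions(precision=1,suppress=True)
s=sense();p=s["eef_pos"];print(p,s["force"],s["grip_width"],s["ee_rot"])
c=capture("side");w=cloud(c);rgb=c["pixels"].astype(int)
cv2.imwrite("pics/pl.png",c["pixels"][80:260,300:500,::-1].repeat(3,0).repeat(3,1))
red=(rgb[...,0]>2*rgb[...,1]+10)&(np.hypot(w[...,0]-p[0],w[...,1]-p[1])<60)&(w[...,2]>180)
q=w[red];print(len(q))
for a in range(210,400,14):
    m=q[(q[:,2]>a)&(q[:,2]<a+14)]
    if len(m):print(a,len(m),m.mean(0)-p)
```

```text
[ 465.7 -335.1  336.4] [-0.2  0.1 -1.3] 0.31619067118638056 [-0.   0.7  0.7  0. ]
49
392 43 [ 4.   2.4 65.2]
```

View pics/pl.png

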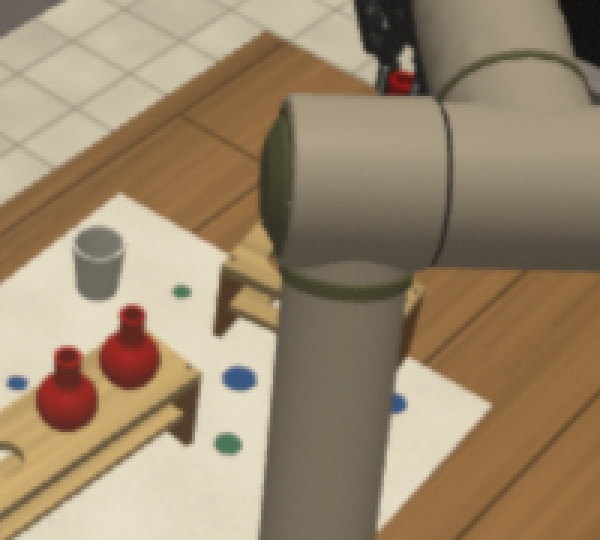

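The arm hides the rework rack, but the gripper still holds the neck at crop (400,82). I'll lower it in stages.

Call:
{"fn": "servo_tool", "kwargs": {"commands": [[1,[-0.0019,0.0018,0.02],[0,0,0]],[1,[0,0,0.03],[0,0,0]],[1,[0,0,0.025],[0,0,0]],[1,[0,0,0.015],[0,0,0]],[1,[0,0,0.008],[0,0,0]],[1,[0,0,0],[0,0,0]],[1,[0,0,0],[0,0,0]]]}}

```text
time_s: 29.27
eef_pos: [467.8, -337.9, 239.2]
ee_rot: [0.001, 0.708, 0.706, -0.0]
force: [0.6, 0.2, -0.8]
grip_width: 0.314
grip_force: 20.0
```

Call:
{"fn": "servo_tool", "kwargs": {"commands": [[1,[0.0008,-0.0004,0.01],[0,0,0]],[1,[0,0,0.015],[0,0,0]],[1,[0,0,0.015],[0,0,0]],[1,[0,0,0.015],[0,0,0]],[1,[0,0,0.012],[0,0,0]],[1,[0,0,0.008],[0,0,0]],[1,[0,0,0.004],[0,0,0]],[1,[0,0,0],[0,0,0]],[1,[0,0,0],[0,0,0]]]}}

```text
time_s: 30.02
eef_pos: [467.3, -337.6, 159.9]
ee_rot: [0.001, 0.709, 0.706, -0.0]
force: [0.2, -1.2, 0.1]
grip_width: 0.31
grip_force: 20.0
```

Call:
{"fn": "servo_tool", "kwargs": {"commands": [[1,[0.0004,0,0.004],[0,0,0]],[1,[0,0,0.004],[0,0,0]],[1,[0,0,0.004],[0,0,0]],[1,[0,0,0.003],[0,0,0]],[1,[0,0,0.003],[0,0,0]],[1,[0,0,0.002],[0,0,0]],[1,[0,0,0],[0,0,0]],[1,[0,0,0],[0,0,0]]]}}

```text
time_s: 30.68
eef_pos: [467.0, -337.0, 139.2]
ee_rot: [-0.0, 0.709, 0.706, 0.0]
force: [-0.0, -0.2, -0.7]
grip_width: 0.314
grip_force: 20.0
```

Past the lower board freely. Last few millimetres slowly.

Call:
{"fn": "servo_tool", "kwargs": {"commands": [[1,[0,0,0.0015],[0,0,0]],[1,[0,0,0.0015],[0,0,0]],[1,[0,0,0.001],[0,0,0]],[1,[0,0,0.001],[0,0,0]],[1,[0,0,0],[0,0,0]],[1,[0,0,0],[0,0,0]]]}}

```text
time_s: 31.18
eef_pos: [467.1, -337.1, 134.3]
ee_rot: [0.0, 0.709, 0.706, 0.0]
force: [0.5, 0.1, 1.0]
grip_width: 0.315
grip_force: 20.1
```

Call:
{"fn": "servo_tool", "kwargs": {"commands": [[1,[0,0,0.001],[0,0,0]],[1,[0,0,0],[0,0,0]],[1,[0,0,0],[0,0,0]]]}}

```text
time_s: 31.43
eef_pos: [467.3, -337.3, 133.8]
ee_rot: [0.001, 0.709, 0.706, -0.0]
force: [0.2, -0.5, 4.4]
grip_width: 0.31
grip_force: 20.4
```

Seated (reading 133.8, as in the big rack, with about 4 N). I'll open slowly, rise clear and swing aside.

Call:
{"fn": "servo_tool", "kwargs": {"commands": [[0.35,[0,0,0],[0,0,0]],[0.3,[0,0,0],[0,0,0]],[0.2,[0,0,0],[0,0,0]],[0.1,[0,0,0],[0,0,0]],[0,[0,0,0],[0,0,0]],[0,[0,0,0],[0,0,0]],[0,[0,0,-0.005],[0,0,0]],[0,[0,0,-0.01],[0,0,0]],[0,[0,0,-0.02],[0,0,0]],[0,[0,0,-0.03],[0,0,0]]]}}

```text
time_s: 32.27
eef_pos: [466.4, -336.3, 197.9]
ee_rot: [-0.002, 0.709, 0.706, 0.0]
force: [0.0, -0.6, -0.0]
grip_width: 0.501
grip_force: 0.0
```

Call:
{"fn": "servo_tool", "kwargs": {"commands": [[0,[0,0,-0.03],[0,0,0]],[0,[0,0,-0.03],[0,0,0]],[0,[0,-0.02,-0.03],[0,0,0]],[0,[-0.03,-0.03,0],[0,0,0]],[0,[-0.03,-0.03,0],[0,0,0]],[0,[-0.03,-0.03,0],[0,0,0]],[0,[-0.03,-0.03,0],[0,0,0]],[0,[-0.02,-0.02,0],[0,0,0]],[0,[0,0,0],[0,0,0]],[0,[0,0,0],[0,0,0]]]}}

```text
time_s: 33.1
eef_pos: [307.6, -474.9, 288.9]
ee_rot: [0.0, 0.709, 0.705, -0.0]
force: [0.8, -0.1, 0.1]
grip_width: 0.498
grip_force: 0.0
```

Run:
```python
from h import *
np.set_printoptions(precision=1,suppress=True)
s=sense();print(s["eef_pos"],s["force"],s["time_s"])
for n in("side","top"):
    c=capture(n);w=cloud(c)
    cv2.imwrite(f"pics/{n}9.png",c["pixels"][...,::-1])
    for nm,x,y,a,b in(("a",467.4,-337,196,212),("b",573.5,20.5,196,212),("c",566.7,-67.5,196,212),("gauge",481,332,113,124)):
        q=w[(np.hypot(w[...,0]-x,w[...,1]-y)<22)&(w[...,2]>a)&(w[...,2]<b)]
        print(n,nm,len(q),q.mean(0) if len(q) else 0)
```

```text
[ 307.6 -474.9  288.9] [ 0.8 -0.1  0.1] 33.1
side a 0 0
side b 49 [573.6  20.  201.9]
side c 50 [566.7 -68.1 201. ]
side gauge 50 [481.4 333.2 118.4]
top a 51 [ 468.5 -337.2  202.9]
top b 39 [573.8  21.1 203. ]
top c 42 [566.5 -66.7 202.9]
top gauge 39 [481.  332.6 119.8]
```

View pics/top9.png

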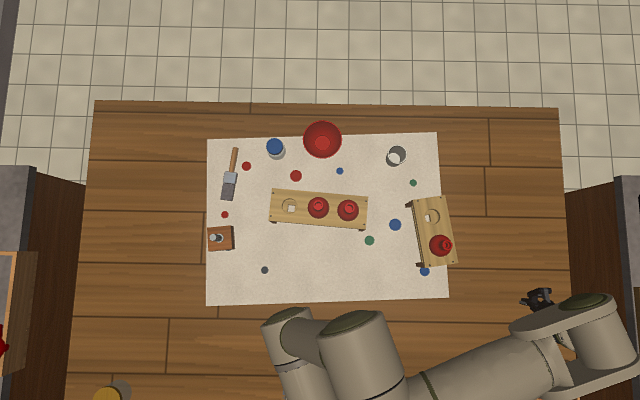

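The stopped topper stands upright in the near rework hole (440,245). The good ones stand at (318,207) and (348,210), the gauge is in its block at (216,238), and the other things have not moved.

```bash
python3 -c "
from rig import *
print(finish_job())"
```

```text
the job is handed in; nothing more can be done
None
```

All three necks were tried from left to right; the left one stopped the gauge 14 mm in, so that topper now stands in the near hole of the rework rack. The other two took it to the collar and stay in the big rack, the gauge is back in its block, and the job was handed in at about 33 s, after one missed first grasp in which the fingers shut on top of the gauge's handle (about 9 N) with nothing displaced.

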